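# Load the reagent tray in reverse order

## Robot

A 7-joint arm with a two-finger parallel gripper is mounted at the origin on the work surface. World frame = base frame: x ahead of the robot, y to its left, z up, the work surface at z = 0. Lengths are in m, angles in rad, forces in N, time in s.
With the tool pointing down it reaches from about 0.4 to 0.85 m from the base axis. Payload 10.4 kg.
Tool frame: the origin (TCP) lies midway between the tips of the shut fingers; the grasp point (between the pads) lies 19 mm behind it; z points along the fingers, y is the line along which they close (so a half turn about z gives the same grasp; the last joint's range is limited). The gripper opens to 87 mm and grips with 3 to 60 N. Pads are 19 mm wide; open, the fingers measure 117 mm over their backs; the gripper's body (75 mm by 190 mm) begins 51 mm behind the grasp point.
Start: joints at [-1.21, 0.332, -0.065, 1.46, 0.022, 1.35, -0.088], TCP at [0.234, 0.58, 0.223] pointing down, gripper open.
Joint ranges: [-2.6, 2.6], [-0.5, 2.12], [-1.47, 1.34], [0.16, 2.42], [-1.27, 4.41], [0.06, 2.06], [-2.6, 2.6]. Speed limits (rad/s): [2.22, 2.22, 2.79, 2.79, 3.14, 3.14, 3.14].

## Interface

Orientations are given as a unit quaternion [x, y, z, w].
In Python, from bench import sensors, eyes, order gives the robot as it stands.
- The arm moves only by the tool arm_command, never from a script. Its argument "steps" is a list of rows, each an object with "rot": the turn, a rotation vector about the world's x, y, z in degrees, a list of three; "slide": the shift along the world's x, y, z in m, a list of three; "grip": the opening, from 0 (shut) to 1 (fully open). A call has exactly 8 rows; each row shifts and turns the commanded pose from where the row before left it; what a row does not reach is not made up. A row lasts 1/8 s, in which the tool goes at most 62.5 mm and 10.7 degrees, less where a joint would pass 70% of its speed; a pose out of reach is approached as far as the arm can. A call with a gripper value outside its range is refused whole. The fingers move at their own pace and stop on an object; "newtons" is the grip in N (left out, the last holds). Time passes only in rows, so rows that do not move let the fingers close, or fill a call up. It gives the time, the measured TCP pose, the force, the opening and the grip force at its end, in the units of the state.
- sensors.read_state(): the state, without advancing time (a new reading comes with each control period).
- eyes.camera(name): name is "scene" or "top" or "wrist"; returns a dict with "pixels" (480x640x3 uint8, red, green, blue), "intrinsics" (3x3 intrinsics, pixels), "pose" (4x4, takes a point from camera to world coordinates). Camera axes: x right, y down, z forward; pixel columns grow to the right and rows downward; lengths in m; the calibration is good to about 2 mm. The wrist camera is an equidistant fisheye: a pixel r from the principal point sees the ray r / f radians off the axis. A picture is of the moment at which its call begins. There is no depth.
- order.close_job(): hands the job in; it is judged then, once.
Trained networks look in a picture, given as the dict that the camera call returned (one of the last four; its "shot" number tells which), for a name from the list of things; names that differ only in an ending like _2 or _b are one class to them, and where a whole thing is asked for, a point or a joint stands for the part that bears it (a point fixed in the world has none). Each returns a list of dicts, best first, with "conf" (0 to 1); they miss things now and then, are a little off and sometimes report something else, mostly with a low value. They report only what shows in the picture. A call takes as long as a camera call. They do not tell look-alikes from the thing itself.
- eyes.look_for(name, picture): "bbox" ([left, top, right, bottom] in pixels, round what is visible of it).
The state is a dict: "time": time; "joint_positions": joint angles; "joint_vel": joint speeds; "joint_torque": joint torques, N m; "ee_pos": TCP position; "eef_rot": TCP orientation; "ft_force": force on the tool from outside, world axes, zero at the start; "torque": the same for the moment, N m; "width": finger opening in m; "grip_force": force on a finger pad.
Only numpy, scipy, OpenCV 4.12 (cv2) and the standard library are available. Lean on these libraries where they do the work, as an engineer would, in place of code of your own. Each camera call takes 0.05 s, during which the arm holds its last target. There are 200 camera calls.

## Task

Move the four reagent bottles from the cups on the transport rail into the four pockets of the white loading tray in reverse order: the bottle nearest the rail's handle goes into the pocket farthest from the tray's handle, the next one into the next pocket, and so on, so that the one farthest from the rail's handle ends up beside the tray's handle. Set each bottle down upright on its pocket's floor, without dropping or tipping any.

Things in the scene. Friction and masses are not known exactly. Their poses are not given: they have to be found in the camera images.
- bottle_a: Loose white plastic reagent bottle, about 60 g, with a broad flat round cap of 29 mm diameter (72 mm tall in all) in dark grey. Its body is a plain upright cylinder 30 mm in diameter from the foot to 56 mm above it: grip it there, about 45 mm above the foot. Origin: centre of its foot; z up its axis.
- bottle_b: Loose white plastic reagent bottle, about 60 g, with a long sloping shoulder and a slim round cap of 14 mm diameter (86 mm tall in all) in dark grey. Its body is a plain upright cylinder 30 mm in diameter from the foot to 56 mm above it: grip it there, about 45 mm above the foot. Origin: centre of its foot; z up its axis.
- bottle_c: Loose white plastic reagent bottle, about 60 g, with a pointed conical cap, 25 mm wide at its foot (84 mm tall in all) in dark grey. Its body is a plain upright cylinder 30 mm in diameter from the foot to 56 mm above it: grip it there, about 45 mm above the foot. Origin: centre of its foot; z up its axis.
- bottle_d: Loose white plastic reagent bottle, about 60 g, with a square cap 20 mm wide (75 mm tall in all) in dark grey. Its body is a plain upright cylinder 30 mm in diameter from the foot to 56 mm above it: grip it there, about 45 mm above the foot. Origin: centre of its foot; z up its axis.
- cup_a: Dark grey plastic cup, square and open on top, 48 x 48 mm outside, 18 mm high, walls and floor 3 mm; fixed on the rail. Bottle a stands in it at the start, its foot about 3 mm above the cup's origin and 11 mm above the bench. The four cups look alike. Origin: centre of its underside; x and y parallel to the rail's.
- cup_b: Dark grey plastic cup, square and open on top, 48 x 48 mm outside, 18 mm high, walls and floor 3 mm; fixed on the rail. Bottle b stands in it at the start, its foot about 3 mm above the cup's origin and 11 mm above the bench. The four cups look alike. Origin: centre of its underside; x and y parallel to the rail's.
- cup_c: Dark grey plastic cup, square and open on top, 48 x 48 mm outside, 18 mm high, walls and floor 3 mm; fixed on the rail. Bottle c stands in it at the start, its foot about 3 mm above the cup's origin and 11 mm above the bench. The four cups look alike. Origin: centre of its underside; x and y parallel to the rail's.
- cup_d: Dark grey plastic cup, square and open on top, 48 x 48 mm outside, 18 mm high, walls and floor 3 mm; fixed on the rail. Bottle d stands in it at the start, its foot about 3 mm above the cup's origin and 11 mm above the bench. The four cups look alike. Origin: centre of its underside; x and y parallel to the rail's.
- rail: Transport rail the bottles come from: flat aluminium plate 240 x 60 x 8 mm, fixed on the bench, carrying the four cups in a row. Origin: centre of its underside; x runs along the row to the end with the handle, an upright steel arch 44 mm high on a dark block 30 mm long, 130 mm from the origin. Cups stand at x = -87, -29, 29, 87 mm, y = 0.
- tray: Target: white open tray 236 x 62 x 20 mm, walls and floor 4 mm, fixed on the bench; cross walls make a row of four pockets (inside 54 x 54 mm, 16 mm deep). Origin: centre of its underside; x runs along the row to the end with the handle, a flat dark steel loop reaching 146 mm from the origin. Pocket centres x = -87, -29, 29, 87 mm, y = 0; pocket floor z = 4 mm.
Not all that is in view belongs to the job. What is shaped like the bottle_a but pink, purple or red is not meant.

How it is judged:
At the end, for the whole second after the job is handed in: Each bottle stands in the tray pocket that mirrors its starting place on the rail (start at x along the rail, end at -x along the tray): within 15 mm of the pocket centre along the tray and 18 mm across it, foot on the pocket floor (within 5 mm), upright within 0.12 rad, at rest (under 0.02 m/s) (((x of cup_a in the frame of rail between -0.107 and -0.067 m and x of bottle_a in the frame of tray between 0.072 and 0.102 m) or (x of cup_a in the frame of rail between -0.049 and -0.009 m and x of bottle_a in the frame of tray between 0.014 and 0.044 m) or (x of cup_a in the frame of rail between 0.009 and 0.049 m and x of bottle_a in the frame of tray between -0.044 and -0.014 m) or (x of cup_a in the frame of rail between 0.067 and 0.107 m and x of bottle_a in the frame of tray between -0.102 and -0.072 m)) and y of bottle_a in the frame of tray between -0.018 and 0.018 m and z of bottle_a in the frame of tray between -0.001 and 0.009 m and angle between each of bottle_a, bottle_b, bottle_c, bottle_d's own z axis and vertical below 0.12 rad and linear speed of each of bottle_a, bottle_b, bottle_c, bottle_d below 0.02 m/s and ((x of cup_b in the frame of rail between -0.107 and -0.067 m and x of bottle_b in the frame of tray between 0.072 and 0.102 m) or (x of cup_b in the frame of rail between -0.049 and -0.009 m and x of bottle_b in the frame of tray between 0.014 and 0.044 m) or (x of cup_b in the frame of rail between 0.009 and 0.049 m and x of bottle_b in the frame of tray between -0.044 and -0.014 m) or (x of cup_b in the frame of rail between 0.067 and 0.107 m and x of bottle_b in the frame of tray between -0.102 and -0.072 m)) and y of bottle_b in the frame of tray between -0.018 and 0.018 m and z of bottle_b in the frame of tray between -0.001 and 0.009 m and ((x of cup_c in the frame of rail between -0.107 and -0.067 m and x of bottle_c in the frame of tray between 0.072 and 0.102 m) or (x of cup_c in the frame of rail between -0.049 and -0.009 m and x of bottle_c in the frame of tray between 0.014 and 0.044 m) or (x of cup_c in the frame of rail between 0.009 and 0.049 m and x of bottle_c in the frame of tray between -0.044 and -0.014 m) or (x of cup_c in the frame of rail between 0.067 and 0.107 m and x of bottle_c in the frame of tray between -0.102 and -0.072 m)) and y of bottle_c in the frame of tray between -0.018 and 0.018 m and z of bottle_c in the frame of tray between -0.001 and 0.009 m and ((x of cup_d in the frame of rail between -0.107 and -0.067 m and x of bottle_d in the frame of tray between 0.072 and 0.102 m) or (x of cup_d in the frame of rail between -0.049 and -0.009 m and x of bottle_d in the frame of tray between 0.014 and 0.044 m) or (x of cup_d in the frame of rail between 0.009 and 0.049 m and x of bottle_d in the frame of tray between -0.044 and -0.014 m) or (x of cup_d in the frame of rail between 0.067 and 0.107 m and x of bottle_d in the frame of tray between -0.102 and -0.072 m)) and y of bottle_d in the frame of tray between -0.018 and 0.018 m and z of bottle_d in the frame of tray between -0.001 and 0.009 m); the robot touches nothing.
It fails at once if a bottle is tipped over (angle between any of bottle_a, bottle_b, bottle_c, bottle_d's own z axis and vertical above 0.7 rad).
It fails at once if a bottle is let go in the air (its foot more than 45 mm above the bench) ((height (world z) of bottle_a above 0.045 m and contact force between the fingers and bottle_a below 0.05 N) or (height (world z) of bottle_b above 0.045 m and contact force between the fingers and bottle_b below 0.05 N) or (height (world z) of bottle_c above 0.045 m and contact force between the fingers and bottle_c below 0.05 N) or (height (world z) of bottle_d above 0.045 m and contact force between the fingers and bottle_d below 0.05 N)).
It also fails if it takes over 115 s, if anything falls off the work surface, if the arm or the gripper's body presses on something with over 40 N, if the wrist force passes 120 N, or if a joint passes its speed limit or range.

## Working session

There is one attempt and no reset: what is moved stays moved. The work goes in short steps, Python scripts to look and compute and a tool call to move; the robot and the scene stay as the last step left them, time stands still between calls to the robot, and variables do not carry over. Pictures are saved under pics/ and viewed, at most 14 in all, crops included, and the job is handed in when it is done.

Besides the shell and the picture viewer there is one more tool, called as name([rows], argument=value, ...), one row to a line, values as JSON. arm_command: Moves the arm, as the interface text tells. Its arguments: {"type":"object","properties":{"steps":{"type":"array","items":{"type":"object","properties":{"rot":{"type":"array","items":{"type":"number"}},"slide":{"type":"array","items":{"type":"number"}},"grip":{"type":"number"}}}},"newtons":{"type":"number"}},"required":["steps"]}

```bash
mkdir -p pics; ls; python3 - <<'E'
from bench import sensors, eyes
import cv2,numpy as np
s=sensors.read_state();print({k:np.round(v,3).tolist() for k,v in s.items()})
for n in ["scene","top"]:
    p=eyes.camera(n);cv2.imwrite(f"pics/{n}0.png",p["pixels"][:,:,::-1]);print(n,p["intrinsics"].tolist(),np.round(p["pose"],4).tolist())
    for t in ["rail","tray","bottle_a","bottle_b","bottle_c","bottle_d"]:
        print(t,[(np.round(d["bbox"]).tolist(),round(d["conf"],2)) for d in eyes.look_for(t,p)])
E
```

```text
pics
{'time': 0.0, 'joint_positions': [-1.21, 0.333, -0.065, 1.461, 0.022, 1.35, -0.088], 'joint_vel': [-0.0, 0.001, -0.0, -0.002, -0.0, 0.001, 0.0], 'joint_torque': [0.001, -62.326, 0.025, -38.99, -0.061, 0.04, 0.0], 'ee_pos': [0.234, 0.579, 0.222], 'eef_rot': [0.191, 0.982, -0.001, -0.0], 'ft_force': [-0.497, -0.337, 0.386], 'torque': [-0.034, -0.014, 0.008], 'grip_force': 0.0, 'width': 0.087}
scene [[469.7997225286383, 0.0, 326.5518939416777], [0.0, 469.7997225286383, 239.41161185302977], [0.0, 0.0, 1.0]] [[0.0671, 0.7546, -0.6528, 1.1109], [0.9977, -0.0481, 0.0469, -0.0625], [0.004, -0.6544, -0.7561, 0.7555], [0.0, 0.0, 0.0, 1.0]]
rail [([373.0, 218.0, 476.0, 331.0], 0.78)]
tray [([215.0, 222.0, 262.0, 334.0], 0.79)]
bottle_a [([410.0, 236.0, 432.0, 270.0], 0.96), ([428.0, 256.0, 447.0, 292.0], 0.94), ([386.0, 183.0, 401.0, 216.0], 0.94), ([415.0, 187.0, 428.0, 221.0], 0.9), ([392.0, 212.0, 409.0, 250.0], 0.87), ([340.0, 224.0, 357.0, 255.0], 0.82), ([444.0, 278.0, 470.0, 315.0], 0.76), ([385.0, 231.0, 416.0, 256.0], 0.15)]
bottle_b [([410.0, 236.0, 432.0, 270.0], 0.96), ([428.0,
[... 1652 characters left out ...]
([185.0, 140.0, 207.0, 166.0], 0.69), ([181.0, 275.0, 210.0, 297.0], 0.63), ([196.0, 167.0, 216.0, 192.0], 0.6), ([220.0, 225.0, 249.0, 257.0], 0.27)]
bottle_c [([280.0, 227.0, 297.0, 245.0], 0.83), ([216.0, 291.0, 238.0, 307.0], 0.79), ([220.0, 226.0, 244.0, 246.0], 0.76), ([185.0, 140.0, 207.0, 166.0], 0.69), ([181.0, 275.0, 210.0, 297.0], 0.63), ([196.0, 167.0, 216.0, 192.0], 0.6), ([220.0, 225.0, 249.0, 257.0], 0.27)]
bottle_d [([280.0, 227.0, 297.0, 245.0], 0.83), ([216.0, 291.0, 238.0, 307.0], 0.79), ([220.0, 226.0, 244.0, 246.0], 0.76), ([185.0, 140.0, 207.0, 166.0], 0.69), ([181.0, 275.0, 210.0, 297.0], 0.63), ([196.0, 167.0, 216.0, 192.0], 0.6), ([220.0, 225.0, 249.0, 257.0], 0.27)]
```

View pics/top0.png

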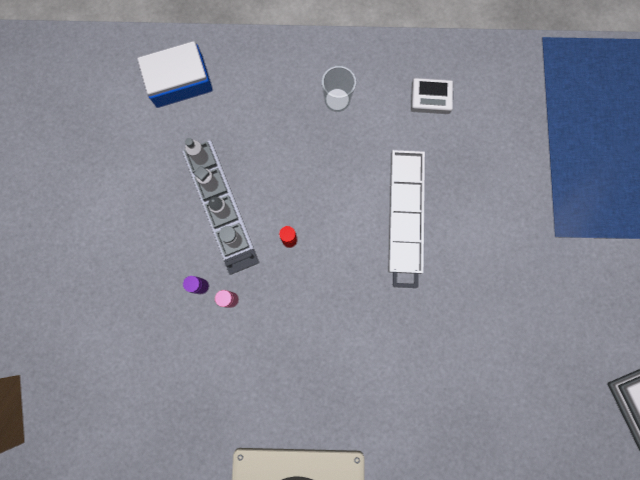

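View pics/scene0.png

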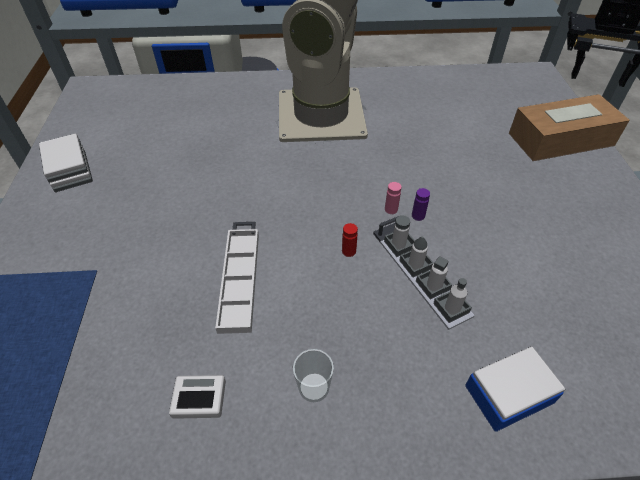

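The top view shows the rail running from about (195,145) to (240,262), with its handle nearest the robot. From the handle outwards the bottles are flat cap, cone, square, slim. The tray runs from (407,152) to (405,272), with its handle at (405,280). The red, pink and purple bottles are decoys, and red stands at (288,236). Next I rectify at rim height to get poses.

```bash
cat > h.py <<'E'
import cv2,numpy as np
from bench import eyes,sensors
def proj(p,X):
    X=np.atleast_2d(X);T=np.linalg.inv(p["pose"]);c=X@T[:3,:3].T+T[:3,3]
    q=c@p["intrinsics"].T;return q[:,:2]/q[:,2:]
def rect(p,z,x0,x1,y0,y1,s=2500):
    "rows: x decreasing downward; cols: y decreasing rightward"
    W,H=int((y1-y0)*s),int((x1-x0)*s)
    w=np.array([[x1,y1,z],[x1,y0,z],[x0,y0,z],[x0,y1,z]])
    M=cv2.getPerspectiveTransform(proj(p,w).astype(np.float32),np.float32([[0,0],[W,0],[W,H],[0,H]]))
    return cv2.warpPerspective(p["pixels"],M,(W,H),flags=cv2.INTER_CUBIC)
E
python3 - <<'E'
from h import *
for n in ["top","scene"]:
    p=eyes.camera(n)
    r=rect(p,.02,.3,.65,-.35,-.1)
    m=(r.min(2)>170).astype(np.uint8);m=cv2.morphologyEx(m,cv2.MORPH_CLOSE,np.ones((25,25)))
    c=max(cv2.findContours(m,0,2)[0],key=cv2.contourArea)
    b=cv2.boxPoints(cv2.minAreaRect(c))/2500;P=np.c_[.65-b[:,1],-.1-b[:,0]]
    print(n,P.round(4).tolist(),P.mean(0).round(4),(np.array(cv2.minAreaRect(c)[1])/2500).round(4))
    cv2.imwrite(f"pics/rail_{n}.png",cv2.resize(rect(p,.026,.28,.62,.06,.34,1700),None,fx=1,fy=1)[:,:,::-1])
a=[cv2.imread(f"pics/rail_{n}.png") for n in("top","scene")]
i=np.hstack([x[:,:400] for x in a]);i=cv2.convertScaleAbs(i,alpha=1.5,beta=20);print(i.shape);cv2.imwrite("pics/rail.png",i)
E
```

```text
top [[0.43389999866485596, -0.15880000591278076], [0.6517000198364258, -0.1647000014781952], [0.6499999761581421, -0.22830000519752502], [0.43220001459121704, -0.2223999947309494]] [ 0.542  -0.1935] [0.0636 0.2178]
scene [[0.4359999895095825, -0.16099999845027924], [0.6516000032424927, -0.16680000722408295], [0.6499999761581421, -0.22849999368190765], [0.4343999922275543, -0.22269999980926514]] [ 0.543  -0.1948] [0.0617 0.2157]
(578, 800, 3)
```

View pics/rail.png

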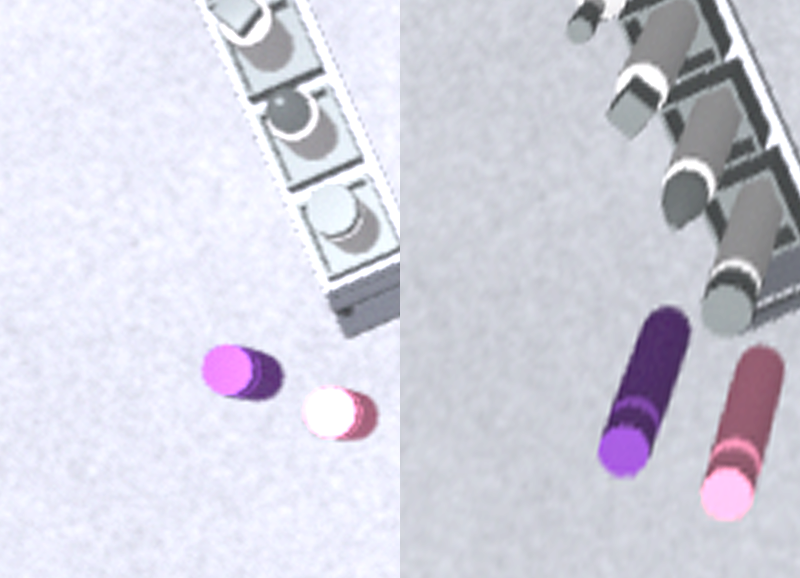

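The crop was too small: the tray is clipped at x=.65 and so is the rail. The purple and pink decoys clear the rail handle. I'll widen the window and measure the rail by model fitting in the same view.

```bash
python3 - <<'E'
from h import *
ims=[]
for n in ["top","scene"]:
    p=eyes.camera(n)
    r=rect(p,.02,.35,.75,-.35,-.1)
    m=(r.min(2)>170).astype(np.uint8);m=cv2.morphologyEx(m,cv2.MORPH_CLOSE,np.ones((25,25)))
    c=max(cv2.findContours(m,0,2)[0],key=cv2.contourArea)
    b=cv2.boxPoints(cv2.minAreaRect(c))/2500;P=np.c_[.75-b[:,1],-.1-b[:,0]]
    print(n,P.round(4).tolist(),P.mean(0).round(4),(np.array(cv2.minAreaRect(c)[1])/2500).round(4))
    ims.append(cv2.convertScaleAbs(rect(p,.026,.38,.71,.06,.28,1800)[:,:,::-1],alpha=1.4,beta=0))
i=np.hstack(ims);print(i.shape);cv2.imwrite("pics/rail2.png",i)
E
```

```text
top [[0.43389999866485596, -0.15880000591278076], [0.6717000007629395, -0.16519999504089355], [0.6700000166893005, -0.2287999987602234], [0.43220001459121704, -0.2223999947309494]] [ 0.552  -0.1938] [0.0636 0.2378]
scene [[0.4359999895095825, -0.16099999845027924], [0.6717000007629395, -0.16740000247955322], [0.6700000166893005, -0.22910000383853912], [0.4343999922275543, -0.22269999980926514]] [ 0.553 -0.195] [0.0617 0.2357]
(593, 792, 3)
```

View pics/rail2.png

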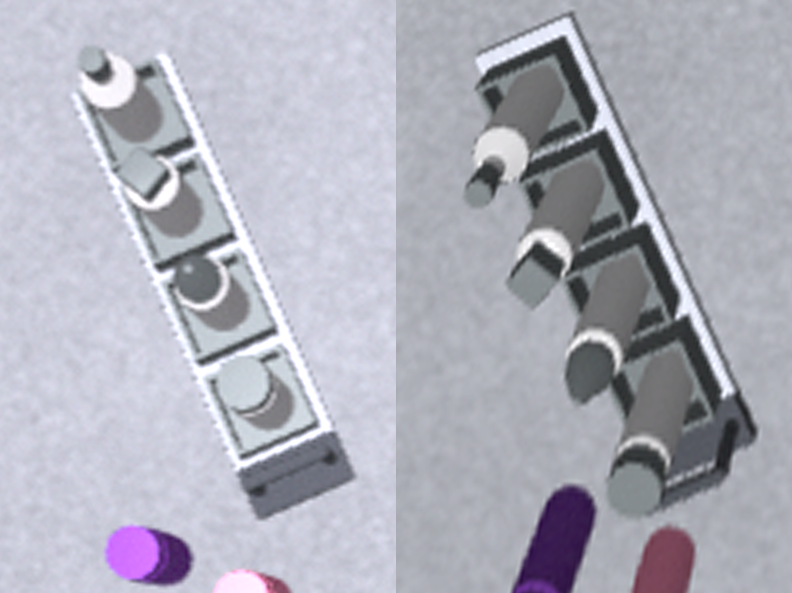

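The tray is consistent in both views: centre about (0.5525,-0.1945), size 236x62. In the left rectified picture the cap tops are at a (245,378), c (185,271), d (148,171) and b (95,58). In the right one they are at a (239,485), c (189,402), d (139,280) and b (82,192). I'll triangulate these.

```bash
python3 - <<'E'
from h import *
C={"top":[.3514,-.0282,.8607],"scene":[1.1109,-.0625,.7555]}
px={"top":[(245,378),(185,271),(148,171),(95,58)],"scene":[(239,485),(189,402),(139,280),(82,192)]}
Z=[.083,.095,.086,.097]
R=[]
for n in C:
    c=np.array(C[n]);L=[]
    for (u,v),z in zip(px[n],Z):
        g=np.array([.71-v/1800,.28-u/1800,.026]);t=(c[2]-z)/(c[2]-.026);L.append((c+t*(g-c))[:2])
    L=np.array(L);R.append(L);print(n,L.round(4).tolist(),np.linalg.norm(np.diff(L,axis=0),axis=1).round(4))
M=np.mean(R,0);d=M[3]-M[0];print(M.round(4).tolist(),np.degrees(np.arctan2(d[1],d[0])))
E
```

```text
top [[0.4899, 0.1321], [0.5422, 0.1602], [0.5961, 0.1815], [0.65, 0.2055]] [0.0595 0.0579 0.059 ]
scene [[0.4929, 0.1308], [0.5457, 0.1525], [0.6002, 0.181], [0.6527, 0.2055]] [0.0571 0.0615 0.058 ]
[[0.4914, 0.1315], [0.544, 0.1564], [0.5981, 0.1812], [0.6514, 0.2055]] 24.832911551636595
```

arm_command([
  {"rot": [0,0,5.75],"slide": [0.029,-0.052,0],"grip": 1},
  {"rot": [0,0,5.75],"slide": [0.029,-0.052,0],"grip": 1},
  {"rot": [0,0,5.75],"slide": [0.029,-0.052,0],"grip": 1},
  {"rot": [0,0,5.75],"slide": [0.029,-0.052,0],"grip": 1},
  {"rot": [0,0,5.75],"slide": [0.029,-0.052,0],"grip": 1},
  {"rot": [0,0,5.75],"slide": [0.029,-0.052,0],"grip": 1},
  {"rot": [0,0,5.75],"slide": [0.029,-0.052,0],"grip": 1},
  {"rot": [0,0,5.75],"slide": [0.029,-0.052,0],"grip": 1},
], newtons=15)

```text
time: 1.9
ee_pos: [0.4667, 0.1618, 0.2229]
eef_rot: [-0.21, 0.978, 0.0, 0.0]
ft_force: [1.2, 1.1, -0.0]
width: 0.0873
grip_force: 0.0
```

arm_command([
  {"slide": [0.0125,-0.015,-0.02]},
  {"slide": [0.0125,-0.015,-0.02]},
  {},
  {},
  {},
  {},
  {},
  {},
])

```text
schema error: expected keys rot, slide, grip
```

```bash
python3 - <<'E'
from h import *
s=sensors.read_state();print(s["time"],s["ee_pos"],s["joint_positions"])
p=eyes.camera("wrist");cv2.imwrite("pics/w1.png",p["pixels"][:,:,::-1]);np.savez("w1.npz",K=p["intrinsics"],P=p["pose"]);print(p["intrinsics"],p["pose"])
E
```

```text
1.9 [0.46673522 0.16178879 0.22292747] [-0.65499933  0.03401643  0.23544997  1.81030032 -0.0085555   1.29733676
  1.5758988 ]
[[371.64829954   0.         316.8191284 ]
 [  0.         371.64829954 238.377058  ]
 [  0.           0.           1.        ]] [[-4.09292892e-01  8.78712640e-01  2.45648986e-01  3.99261598e-01]
 [ 9.12403052e-01  3.94175638e-01  1.10209971e-01  1.31376807e-01]
 [ 1.40489462e-05  2.69239043e-01 -9.63073381e-01  3.84898495e-01]
 [ 0.00000000e+00  0.00000000e+00  0.00000000e+00  1.00000000e+00]]
```

View pics/w1.png

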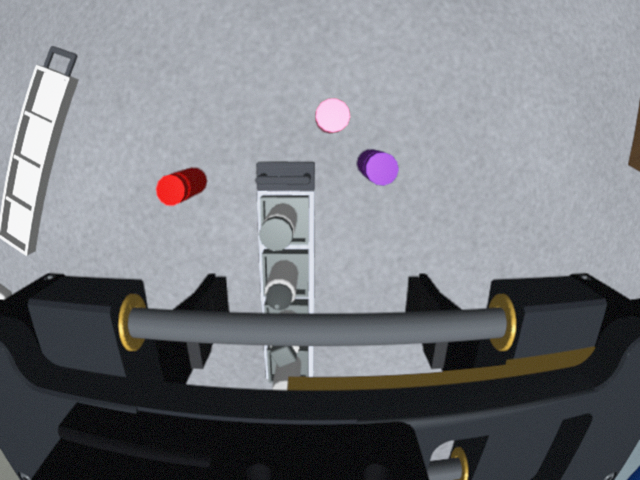

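The wrist view shows the rail parallel to the finger axis frame, with a's cap at (277,232) and c's apex at (279,292). I'll check these two against the map.

```bash
python3 - <<'E'
import numpy as np
d=np.load("w1.npz");K,P=d["K"],d["P"]
for (u,v),z in [((277,232),.083),((279,293),.093),((286,177),.008+.018)]:
    a=np.array([u-K[0,2],v-K[1,2]]);r=np.hypot(*a);t=r/K[0,0];ray=P[:3,:3]@np.r_[a/r*np.sin(t),np.cos(t)]
    print((P[:3,3]+ray*(z-P[2,3])/ray[2]).round(4))
E
```

```text
[0.4849 0.133  0.083 ]
[0.5315 0.1551 0.093 ]
[0.4467 0.1199 0.026 ]
```

arm_command([
  {"rot": [0,0,0],"slide": [0.0125,-0.015,-0.02],"grip": 1},
  {"rot": [0,0,0],"slide": [0.0125,-0.015,-0.02],"grip": 1},
  {"rot": [0,0,0],"slide": [0,0,-0.02],"grip": 1},
  {"rot": [0,0,0],"slide": [0,0,-0.02],"grip": 1},
  {"rot": [0,0,0],"slide": [0,0,0],"grip": 1},
  {"rot": [0,0,0],"slide": [0,0,0],"grip": 1},
  {"rot": [0,0,0],"slide": [0,0,0],"grip": 1},
  {"rot": [0,0,0],"slide": [0,0,0],"grip": 1},
])

```text
time: 2.95
ee_pos: [0.4913, 0.1337, 0.1432]
eef_rot: [-0.208, 0.978, 0.0, 0.0]
ft_force: [1.0, -0.4, -0.3]
width: 0.0867
grip_force: 0.0
```

arm_command([
  {"rot": [0,0,0],"slide": [-0.002,-0.001,-0.035],"grip": 1},
  {"rot": [0,0,0],"slide": [0,0,-0.035],"grip": 1},
  {"rot": [0,0,0],"slide": [0,0,-0.02],"grip": 1},
  {"rot": [0,0,0],"slide": [0,0,-0.015],"grip": 1},
  {"rot": [0,0,0],"slide": [0,0,0],"grip": 0.5},
  {"rot": [0,0,0],"slide": [0,0,0],"grip": 0.1},
  {"rot": [0,0,0],"slide": [0,0,0],"grip": 0.1},
  {"rot": [0,0,0],"slide": [0,0,0],"grip": 0.1},
])

```text
time: 3.95
ee_pos: [0.4894, 0.1327, 0.0382]
eef_rot: [-0.208, 0.978, 0.0, 0.0]
ft_force: [0.5, 0.1, 0.7]
width: 0.0551
grip_force: 0.0
```

arm_command([
  {"rot": [0,0,0],"slide": [0,0,0],"grip": 0.1},
  {"rot": [0,0,0],"slide": [0,0,0],"grip": 0.1},
  {"rot": [0,0,0],"slide": [0,0,0],"grip": 0.1},
  {"rot": [0,0,0],"slide": [0,0,0],"grip": 0.1},
  {"rot": [0,0,0],"slide": [0,0,0],"grip": 0.1},
  {"rot": [0,0,0],"slide": [0,0,0],"grip": 0.1},
  {"rot": [0,0,0],"slide": [0,0,0],"grip": 0.1},
  {"rot": [0,0,0],"slide": [0,0,0],"grip": 0.1},
])

```text
time: 4.95
ee_pos: [0.489, 0.1326, 0.0376]
eef_rot: [-0.208, 0.978, 0.0, -0.0]
ft_force: [-0.5, -0.0, 0.4]
width: 0.0297
grip_force: 15.0
```

arm_command([
  {"rot": [0,0,0],"slide": [0,0,0.02],"grip": 0.1},
  {"rot": [0,0,0],"slide": [0,0,0.04],"grip": 0.1},
  {"rot": [0,0,0],"slide": [0,0,0.04],"grip": 0.1},
  {"rot": [0,0,-3.2],"slide": [0.019,-0.041,0],"grip": 0.1},
  {"rot": [0,0,-3.2],"slide": [0.019,-0.041,0],"grip": 0.1},
  {"rot": [0,0,-3.2],"slide": [0.019,-0.041,0],"grip": 0.1},
  {"rot": [0,0,-3.2],"slide": [0.019,-0.041,0],"grip": 0.1},
  {"rot": [0,0,-3.2],"slide": [0.019,-0.041,0],"grip": 0.1},
])

```text
time: 5.95
ee_pos: [0.5844, -0.0737, 0.1375]
eef_rot: [-0.069, 0.998, 0.0, -0.0]
ft_force: [0.8, 0.8, -0.3]
width: 0.0294
grip_force: 15.0
```

arm_command([
  {"rot": [0,0,-3.2],"slide": [0.019,-0.041,0],"grip": 0.1},
  {"rot": [0,0,-3.2],"slide": [0.019,-0.041,0],"grip": 0.1},
  {"rot": [0,0,-3.1],"slide": [0.018,-0.041,0],"grip": 0.1},
  {"rot": [0,0,0],"slide": [0,0,0],"grip": 0.1},
  {"rot": [0,0,0],"slide": [0,0,0],"grip": 0.1},
  {"rot": [0,0,0],"slide": [0,0,0],"grip": 0.1},
  {"rot": [0,0,0],"slide": [0,0,-0.03],"grip": 0.1},
  {"rot": [0,0,0],"slide": [0,0,0],"grip": 0.1},
])

```text
time: 6.95
ee_pos: [0.6387, -0.1937, 0.1057]
eef_rot: [0.012, 1.0, 0.001, -0.002]
ft_force: [-0.4, 0.4, -0.8]
width: 0.0294
grip_force: 15.0
```

```bash
python3 - <<'E'
from h import *
a=[cv2.convertScaleAbs(eyes.camera(n)["pixels"][:,:,::-1]) for n in("top","scene")]
i=np.hstack([cv2.resize(a[0][130:300,330:480],(390,442)),cv2.resize(a[1][170:350,180:330],(368,442))]);cv2.imwrite("pics/c1.png",i)
E
```

```text
(no output)
```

View pics/c1.png

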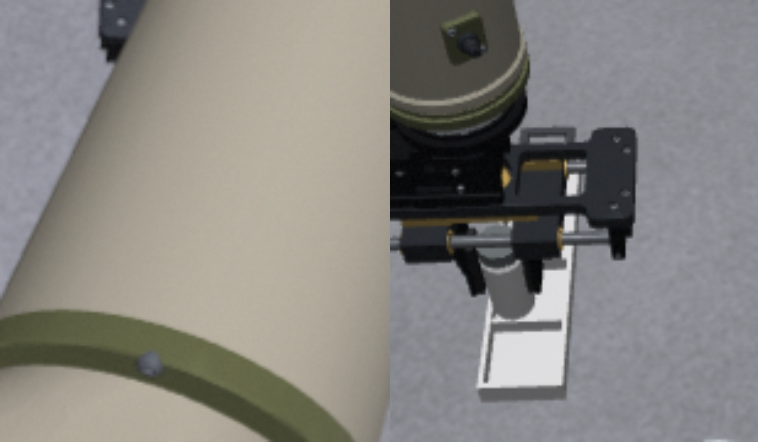

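The scene view shows a held upright over the tray line, with its foot near crop (515,305), as expected at that height. Lowering it.

arm_command([
  {"rot": [0,0,0],"slide": [0.001,-0.003,-0.025],"grip": 0.1},
  {"rot": [0,0,0],"slide": [0,0,-0.025],"grip": 0.1},
  {"rot": [0,0,0],"slide": [0,0,-0.015],"grip": 0.1},
  {"rot": [0,0,0],"slide": [0,0,-0.007],"grip": 0.1},
  {"rot": [0,0,0],"slide": [0,0,-0.002],"grip": 0.1},
  {"rot": [0,0,0],"slide": [0,0,0],"grip": 0.1},
  {"rot": [0,0,0],"slide": [0,0,0],"grip": 0.1},
  {"rot": [0,0,0],"slide": [0,0,0],"grip": 0.1},
])

```text
time: 8.05
ee_pos: [0.6412, -0.1985, 0.034]
eef_rot: [0.013, 1.0, 0.0, 0.0]
ft_force: [0.1, -0.2, -0.4]
width: 0.0295
grip_force: 15.0
```

arm_command([
  {"rot": [0,0,0],"slide": [-0.001,0.002,-0.002],"grip": 0.1},
  {"rot": [0,0,0],"slide": [0,0,-0.001],"grip": 0.1},
  {"rot": [0,0,0],"slide": [0,0,0],"grip": 0.1},
  {"rot": [0,0,0],"slide": [0,0,0],"grip": 0.4},
  {"rot": [0,0,0],"slide": [0,0,0],"grip": 0.7},
  {"rot": [0,0,0],"slide": [0,0,0],"grip": 1},
  {"rot": [0,0,0],"slide": [0,0,0],"grip": 1},
  {"rot": [0,0,0],"slide": [0,0,0],"grip": 1},
])

```text
time: 9.05
ee_pos: [0.64, -0.1965, 0.0306]
eef_rot: [0.013, 1.0, 0.0, 0.0]
ft_force: [0.2, -0.2, -0.1]
width: 0.0674
grip_force: 0.0
```

arm_command([
  {"rot": [0,0,0],"slide": [0,0,0.035],"grip": 1},
  {"rot": [0,0,0],"slide": [0,0,0.035],"grip": 1},
  {"rot": [0,0,0],"slide": [0,0,0.04],"grip": 1},
  {"rot": [0,0,3.2],"slide": [-0.0122,0.044,0],"grip": 1},
  {"rot": [0,0,3.2],"slide": [-0.0122,0.044,0],"grip": 1},
  {"rot": [0,0,3.2],"slide": [-0.0122,0.044,0],"grip": 1},
  {"rot": [0,0,3.2],"slide": [-0.0122,0.044,0],"grip": 1},
  {"rot": [0,0,3.2],"slide": [-0.0122,0.044,0],"grip": 1},
])

```text
time: 10.05
ee_pos: [0.5785, 0.0249, 0.1408]
eef_rot: [-0.127, 0.992, 0.0, 0.0]
ft_force: [-0.3, -0.5, -0.7]
width: 0.0872
grip_force: 0.0
```

arm_command([
  {"rot": [0,0,3.2],"slide": [-0.0122,0.044,0],"grip": 1},
  {"rot": [0,0,3.2],"slide": [-0.0122,0.044,0],"grip": 1},
  {"rot": [0,0,3.1],"slide": [-0.0126,0.0445,0],"grip": 1},
  {"rot": [0,0,0],"slide": [0,0,0],"grip": 1},
  {"rot": [0,0,0],"slide": [0,0,0],"grip": 1},
  {"rot": [0,0,0],"slide": [0,0,0],"grip": 1},
  {"rot": [0,0,0],"slide": [0,0,0],"grip": 1},
  {"rot": [0,0,0],"slide": [0,0,0],"grip": 1},
])

```text
time: 11.05
ee_pos: [0.5422, 0.1555, 0.1406]
eef_rot: [-0.208, 0.978, 0.0, -0.0]
ft_force: [-1.1, 0.8, 0.7]
width: 0.0871
grip_force: 0.0
```

```bash
python3 - <<'E'
from h import *
s=sensors.read_state();print(s["ee_pos"])
T,S=eyes.camera("top"),eyes.camera("scene")
cv2.imwrite("pics/c2.png",np.hstack([cv2.resize(T["pixels"][130:300,330:480,::-1],(353,400)),cv2.resize(S["pixels"][170:350,180:480,::-1],(447,268)).copy() if 0 else cv2.resize(S["pixels"][170:350,200:400,::-1],(444,400))]))
a=np.array([.6395,-.1968]);
for p in(T,S): print(proj(p,[[*a,.004],[*a,.076]]).round(1).tolist())
E
```

```text
[0.5421827  0.1555161  0.14059528]
[[406.6, 168.0], [414.3, 155.3]]
[[235.5, 316.5], [229.6, 294.4]]
```

View pics/c2.png

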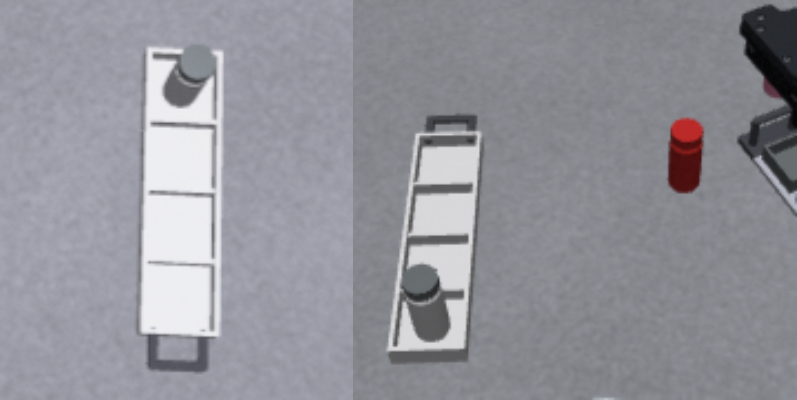

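Bottle a stands upright in the far pocket: cap at crop (197,62) in the top view and foot at (432,330) in the scene view. Now bottle c.

arm_command([
  {"rot": [0,0,0],"slide": [0,0,-0.035],"grip": 1},
  {"rot": [0,0,0],"slide": [0,0,-0.035],"grip": 1},
  {"rot": [0,0,0],"slide": [0,0,-0.02],"grip": 1},
  {"rot": [0,0,0],"slide": [0,0,-0.013],"grip": 1},
  {"rot": [0,0,0],"slide": [0,0,0],"grip": 0.5},
  {"rot": [0,0,0],"slide": [0,0,0],"grip": 0.1},
  {"rot": [0,0,0],"slide": [0,0,0],"grip": 0.1},
  {"rot": [0,0,0],"slide": [0,0,0],"grip": 0.1},
])

```text
time: 12.15
ee_pos: [0.5423, 0.1562, 0.0381]
eef_rot: [-0.208, 0.978, 0.0, 0.0]
ft_force: [0.3, 0.6, -0.2]
width: 0.055
grip_force: 0.0
```

arm_command([
  {"rot": [0,0,0],"slide": [0,0,0],"grip": 0.1},
  {"rot": [0,0,0],"slide": [0,0,0],"grip": 0.1},
  {"rot": [0,0,0],"slide": [0,0,0],"grip": 0.1},
  {"rot": [0,0,0],"slide": [0,0,0],"grip": 0.1},
  {"rot": [0,0,0],"slide": [0,0,0],"grip": 0.1},
  {"rot": [0,0,0],"slide": [0,0,0],"grip": 0.1},
  {"rot": [0,0,0],"slide": [0,0,0],"grip": 0.1},
  {"rot": [0,0,0],"slide": [0,0,0],"grip": 0.1},
])

```text
time: 13.15
ee_pos: [0.542, 0.1561, 0.0376]
eef_rot: [-0.208, 0.978, 0.0, -0.0]
ft_force: [0.4, 0.4, 0.5]
width: 0.0294
grip_force: 15.0
```

arm_command([
  {"rot": [0,0,0],"slide": [0,0,0.02],"grip": 0.1},
  {"rot": [0,0,0],"slide": [0,0,0.04],"grip": 0.1},
  {"rot": [0,0,0],"slide": [0,0,0.04],"grip": 0.1},
  {"rot": [0,0,-3.2],"slide": [0.005,-0.044,0],"grip": 0.1},
  {"rot": [0,0,-3.2],"slide": [0.005,-0.044,0],"grip": 0.1},
  {"rot": [0,0,-3.2],"slide": [0.005,-0.044,0],"grip": 0.1},
  {"rot": [0,0,-3.2],"slide": [0.005,-0.044,0],"grip": 0.1},
  {"rot": [0,0,-3.2],"slide": [0.005,-0.044,0],"grip": 0.1},
])

```text
time: 14.15
ee_pos: [0.567, -0.0653, 0.1376]
eef_rot: [-0.069, 0.998, 0.0, 0.0]
ft_force: [0.6, -0.4, -0.7]
width: 0.0295
grip_force: 15.0
```

arm_command([
  {"rot": [0,0,-3.2],"slide": [0.005,-0.044,0],"grip": 0.1},
  {"rot": [0,0,-3.2],"slide": [0.005,-0.044,0],"grip": 0.1},
  {"rot": [0,0,-3.1],"slide": [0.0045,-0.0435,0],"grip": 0.1},
  {"rot": [0,0,0],"slide": [0,0,0],"grip": 0.1},
  {"rot": [0,0,0],"slide": [0,0,0],"grip": 0.1},
  {"rot": [0,0,0],"slide": [0,0,0],"grip": 0.1},
  {"rot": [0,0,0],"slide": [0,0,0],"grip": 0.1},
  {"rot": [0,0,0],"slide": [0,0,0],"grip": 0.1},
])

```text
time: 15.15
ee_pos: [0.5816, -0.1948, 0.1376]
eef_rot: [0.013, 1.0, 0.0, 0.0]
ft_force: [-0.1, 0.0, 0.5]
width: 0.0294
grip_force: 15.0
```

arm_command([
  {"rot": [0,0,0],"slide": [0,0,-0.03],"grip": 0.1},
  {"rot": [0,0,0],"slide": [0,0,-0.03],"grip": 0.1},
  {"rot": [0,0,0],"slide": [0,0,-0.025],"grip": 0.1},
  {"rot": [0,0,0],"slide": [0,0,-0.015],"grip": 0.1},
  {"rot": [0,0,0],"slide": [0,0,-0.005],"grip": 0.1},
  {"rot": [0,0,0],"slide": [0,0,-0.0015],"grip": 0.1},
  {"rot": [0,0,0],"slide": [0,0,0],"grip": 0.1},
  {"rot": [0,0,0],"slide": [0,0,0],"grip": 0.1},
])

```text
time: 16.15
ee_pos: [0.5819, -0.1956, 0.0317]
eef_rot: [0.013, 1.0, -0.0, 0.001]
ft_force: [-0.0, -0.3, 0.3]
width: 0.0295
grip_force: 15.0
```

arm_command([
  {"rot": [0,0,0],"slide": [0,0,0],"grip": 0.1},
  {"rot": [0,0,0],"slide": [0,0,0],"grip": 0.4},
  {"rot": [0,0,0],"slide": [0,0,0],"grip": 0.6},
  {"rot": [0,0,0],"slide": [0,0,0],"grip": 1},
  {"rot": [0,0,0],"slide": [0,0,0],"grip": 1},
  {"rot": [0,0,0],"slide": [0,0,0],"grip": 1},
  {"rot": [0,0,0],"slide": [0,0,0],"grip": 1},
  {"rot": [0,0,0],"slide": [0,0,0],"grip": 1},
])

```text
time: 17.15
ee_pos: [0.5815, -0.1954, 0.0311]
eef_rot: [0.013, 1.0, 0.0, -0.0]
ft_force: [-0.3, 0.1, 0.6]
width: 0.0837
grip_force: 0.0
```

arm_command([
  {"rot": [0,0,0],"slide": [0,0,0.035],"grip": 1},
  {"rot": [0,0,0],"slide": [0,0,0.035],"grip": 1},
  {"rot": [0,0,0],"slide": [0,0,0.04],"grip": 1},
  {"rot": [0,0,3.2],"slide": [0.0018,0.047,0],"grip": 1},
  {"rot": [0,0,3.2],"slide": [0.0018,0.047,0],"grip": 1},
  {"rot": [0,0,3.2],"slide": [0.0018,0.047,0],"grip": 1},
  {"rot": [0,0,3.2],"slide": [0.0018,0.047,0],"grip": 1},
  {"rot": [0,0,3.2],"slide": [0.0018,0.047,0],"grip": 1},
])

```text
time: 18.15
ee_pos: [0.5904, 0.0411, 0.1412]
eef_rot: [-0.127, 0.992, 0.0, 0.0]
ft_force: [0.5, -0.4, -0.3]
width: 0.0872
grip_force: 0.0
```

arm_command([
  {"rot": [0,0,3.2],"slide": [0.0018,0.047,0],"grip": 1},
  {"rot": [0,0,3.2],"slide": [0.0018,0.047,0],"grip": 1},
  {"rot": [0,0,3.1],"slide": [0.0018,0.0465,0],"grip": 1},
  {"rot": [0,0,0],"slide": [0,0,0],"grip": 1},
  {"rot": [0,0,0],"slide": [0,0,0],"grip": 1},
  {"rot": [0,0,0],"slide": [0,0,0],"grip": 1},
  {"rot": [0,0,0],"slide": [0,0,0],"grip": 1},
  {"rot": [0,0,0],"slide": [0,0,0],"grip": 1},
])

```text
time: 19.15
ee_pos: [0.596, 0.1795, 0.1412]
eef_rot: [-0.208, 0.978, 0.0, 0.0]
ft_force: [0.6, -0.6, 0.6]
width: 0.0872
grip_force: 0.0
```

```bash
python3 - <<'E'
from h import *
S=eyes.camera("scene")
cv2.imwrite("pics/c3.png",cv2.resize(S["pixels"][170:350,190:490,::-1],(800,480)))
E
```

```text
(no output)
```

View pics/c3.png

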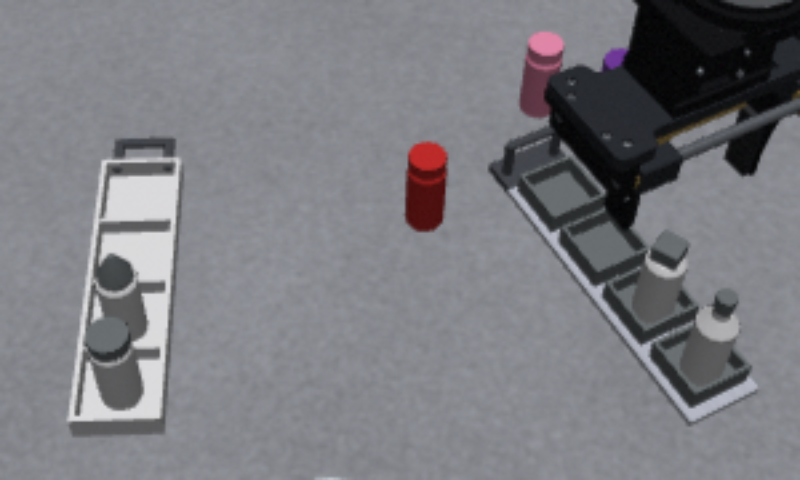

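Bottles a (crop 120,390) and c (125,320) stand upright in the two far pockets. On the rail, d (660,280) and b (710,345) are untouched. Grasping d.

arm_command([
  {"rot": [0,0,0],"slide": [0,0,-0.035],"grip": 1},
  {"rot": [0,0,0],"slide": [0,0,-0.035],"grip": 1},
  {"rot": [0,0,0],"slide": [0,0,-0.02],"grip": 1},
  {"rot": [0,0,0],"slide": [0,0,-0.0135],"grip": 1},
  {"rot": [0,0,0],"slide": [0,0,0],"grip": 0.5},
  {"rot": [0,0,0],"slide": [0,0,0],"grip": 0.1},
  {"rot": [0,0,0],"slide": [0,0,0],"grip": 0.1},
  {"rot": [0,0,0],"slide": [0,0,0],"grip": 0.1},
])

```text
time: 20.2
ee_pos: [0.5963, 0.1802, 0.0382]
eef_rot: [-0.208, 0.978, 0.0, 0.0]
ft_force: [0.2, -0.2, 1.4]
width: 0.055
grip_force: 0.0
```

arm_command([
  {"rot": [0,0,0],"slide": [0,0,0],"grip": 0.1},
  {"rot": [0,0,0],"slide": [0,0,0],"grip": 0.1},
  {"rot": [0,0,0],"slide": [0,0,0],"grip": 0.1},
  {"rot": [0,0,0],"slide": [0,0,0],"grip": 0.1},
  {"rot": [0,0,0],"slide": [0,0,0],"grip": 0.1},
  {"rot": [0,0,0],"slide": [0,0,0],"grip": 0.1},
  {"rot": [0,0,0],"slide": [0,0,0],"grip": 0.1},
  {"rot": [0,0,0],"slide": [0,0,0],"grip": 0.1},
])

```text
time: 21.2
ee_pos: [0.5959, 0.1801, 0.0376]
eef_rot: [-0.208, 0.978, 0.0, -0.0]
ft_force: [-0.5, 0.8, -0.2]
width: 0.0295
grip_force: 15.0
```

arm_command([
  {"rot": [0,0,0],"slide": [0,0,0.02],"grip": 0.1},
  {"rot": [0,0,0],"slide": [0,0,0.04],"grip": 0.1},
  {"rot": [0,0,0],"slide": [0,0,0.04],"grip": 0.1},
  {"rot": [0,0,-3.2],"slide": [-0.009,-0.0467,0],"grip": 0.1},
  {"rot": [0,0,-3.2],"slide": [-0.009,-0.0467,0],"grip": 0.1},
  {"rot": [0,0,-3.2],"slide": [-0.009,-0.0467,0],"grip": 0.1},
  {"rot": [0,0,-3.2],"slide": [-0.009,-0.0467,0],"grip": 0.1},
  {"rot": [0,0,-3.2],"slide": [-0.009,-0.0467,0],"grip": 0.1},
])

```text
time: 22.2
ee_pos: [0.5507, -0.0552, 0.1391]
eef_rot: [-0.069, 0.998, 0.0, 0.001]
ft_force: [0.7, 0.4, 0.3]
width: 0.0295
grip_force: 15.0
```

arm_command([
  {"rot": [0,0,-3.2],"slide": [-0.009,-0.0467,0],"grip": 0.1},
  {"rot": [0,0,-3.2],"slide": [-0.009,-0.0467,0],"grip": 0.1},
  {"rot": [0,0,-3.1],"slide": [-0.0094,-0.0469,0],"grip": 0.1},
  {"rot": [0,0,0],"slide": [0,0,0],"grip": 0.1},
  {"rot": [0,0,0],"slide": [0,0,0],"grip": 0.1},
  {"rot": [0,0,0],"slide": [0,0,0],"grip": 0.1},
  {"rot": [0,0,0],"slide": [0,0,0],"grip": 0.1},
  {"rot": [0,0,0],"slide": [0,0,0],"grip": 0.1},
])

```text
time: 23.2
ee_pos: [0.5237, -0.1932, 0.1376]
eef_rot: [0.013, 1.0, 0.0, -0.0]
ft_force: [-0.0, 0.2, 0.5]
width: 0.0291
grip_force: 15.0
```

arm_command([
  {"rot": [0,0,0],"slide": [0,0,-0.03],"grip": 0.1},
  {"rot": [0,0,0],"slide": [0,0,-0.03],"grip": 0.1},
  {"rot": [0,0,0],"slide": [0,0,-0.025],"grip": 0.1},
  {"rot": [0,0,0],"slide": [0,0,-0.015],"grip": 0.1},
  {"rot": [0,0,0],"slide": [0,0,-0.005],"grip": 0.1},
  {"rot": [0,0,0],"slide": [0,0,-0.0015],"grip": 0.1},
  {"rot": [0,0,0],"slide": [0,0,0],"grip": 0.1},
  {"rot": [0,0,0],"slide": [0,0,0],"grip": 0.1},
])

```text
time: 24.2
ee_pos: [0.5239, -0.1938, 0.0317]
eef_rot: [0.013, 1.0, 0.0, 0.001]
ft_force: [-1.0, -0.3, -0.6]
width: 0.0293
grip_force: 15.0
```

arm_command([
  {"rot": [0,0,0],"slide": [0,0,0],"grip": 0.1},
  {"rot": [0,0,0],"slide": [0,0,0],"grip": 0.4},
  {"rot": [0,0,0],"slide": [0,0,0],"grip": 0.6},
  {"rot": [0,0,0],"slide": [0,0,0],"grip": 1},
  {"rot": [0,0,0],"slide": [0,0,0],"grip": 1},
  {"rot": [0,0,0],"slide": [0,0,0],"grip": 1},
  {"rot": [0,0,0],"slide": [0,0,0],"grip": 1},
  {"rot": [0,0,0],"slide": [0,0,0],"grip": 1},
])

```text
time: 25.2
ee_pos: [0.5235, -0.1937, 0.0311]
eef_rot: [0.013, 1.0, 0.0, -0.0]
ft_force: [0.6, 0.3, 0.2]
width: 0.0837
grip_force: 0.0
```

arm_command([
  {"rot": [0,0,0],"slide": [0,0,0.035],"grip": 1},
  {"rot": [0,0,0],"slide": [0,0,0.035],"grip": 1},
  {"rot": [0,0,0],"slide": [0,0,0.04],"grip": 1},
  {"rot": [0,0,3.2],"slide": [0.0157,0.0498,0],"grip": 1},
  {"rot": [0,0,3.2],"slide": [0.0157,0.0498,0],"grip": 1},
  {"rot": [0,0,3.2],"slide": [0.0157,0.0498,0],"grip": 1},
  {"rot": [0,0,3.2],"slide": [0.0157,0.0498,0],"grip": 1},
  {"rot": [0,0,3.2],"slide": [0.0157,0.0498,0],"grip": 1},
])

```text
time: 26.2
ee_pos: [0.6024, 0.0569, 0.1412]
eef_rot: [-0.127, 0.992, 0.0, 0.0]
ft_force: [1.0, -1.0, 0.4]
width: 0.0872
grip_force: 0.0
```

arm_command([
  {"rot": [0,0,3.2],"slide": [0.0157,0.0498,0],"grip": 1},
  {"rot": [0,0,3.2],"slide": [0.0157,0.0498,0],"grip": 1},
  {"rot": [0,0,3.1],"slide": [0.0157,0.0498,0],"grip": 1},
  {"rot": [0,0,0],"slide": [0,0,0],"grip": 1},
  {"rot": [0,0,0],"slide": [0,0,0],"grip": 1},
  {"rot": [0,0,0],"slide": [0,0,0],"grip": 1},
  {"rot": [0,0,0],"slide": [0,0,0],"grip": 1},
  {"rot": [0,0,0],"slide": [0,0,0],"grip": 1},
])

```text
time: 27.2
ee_pos: [0.6492, 0.2041, 0.1413]
eef_rot: [-0.208, 0.978, 0.0, 0.0]
ft_force: [-1.4, 0.3, -0.3]
width: 0.0873
grip_force: 0.0
```

```bash
python3 - <<'E'
from h import *
S=eyes.camera("scene")
cv2.imwrite("pics/c4.png",cv2.resize(S["pixels"][170:350,190:490,::-1],(800,480)))
E
```

```text
(no output)
```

View pics/c4.png

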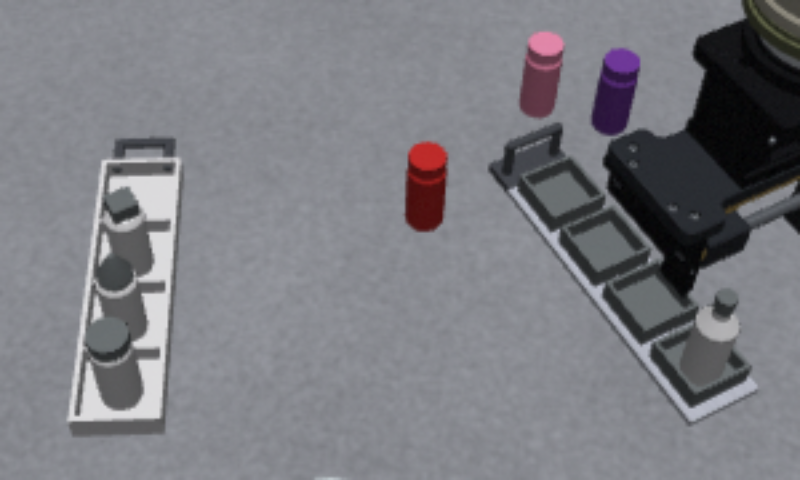

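Three bottles stand in the tray, and b remains on the rail at (710,345). Grasping it.

arm_command([
  {"rot": [0,0,0],"slide": [0,0,-0.035],"grip": 1},
  {"rot": [0,0,0],"slide": [0,0,-0.035],"grip": 1},
  {"rot": [0,0,0],"slide": [0,0,-0.02],"grip": 1},
  {"rot": [0,0,0],"slide": [0,0,-0.0135],"grip": 1},
  {"rot": [0,0,0],"slide": [0,0,0],"grip": 0.5},
  {"rot": [0,0,0],"slide": [0,0,0],"grip": 0.1},
  {"rot": [0,0,0],"slide": [0,0,0],"grip": 0.1},
  {"rot": [0,0,0],"slide": [0,0,0],"grip": 0.1},
])

```text
time: 28.25
ee_pos: [0.6494, 0.2048, 0.0382]
eef_rot: [-0.208, 0.978, 0.0, 0.0]
ft_force: [0.5, -0.4, 0.4]
width: 0.0551
grip_force: 0.0
```

arm_command([
  {"rot": [0,0,0],"slide": [0,0,0],"grip": 0.1},
  {"rot": [0,0,0],"slide": [0,0,0],"grip": 0.1},
  {"rot": [0,0,0],"slide": [0,0,0],"grip": 0.1},
  {"rot": [0,0,0],"slide": [0,0,0],"grip": 0.1},
  {"rot": [0,0,0],"slide": [0,0,0],"grip": 0.1},
  {"rot": [0,0,0],"slide": [0,0,0],"grip": 0.1},
  {"rot": [0,0,0],"slide": [0,0,0],"grip": 0.1},
  {"rot": [0,0,0],"slide": [0,0,0],"grip": 0.1},
])

```text
time: 29.25
ee_pos: [0.6491, 0.2047, 0.0376]
eef_rot: [-0.208, 0.978, 0.0, -0.0]
ft_force: [-0.3, 1.3, -0.1]
width: 0.0294
grip_force: 15.0
```

arm_command([
  {"rot": [0,0,0],"slide": [0,0,0.02],"grip": 0.1},
  {"rot": [0,0,0],"slide": [0,0,0.04],"grip": 0.1},
  {"rot": [0,0,0],"slide": [0,0,0.04],"grip": 0.1},
  {"rot": [0,0,-2.83],"slide": [-0.0204,-0.0441,0],"grip": 0.1},
  {"rot": [0,0,-2.83],"slide": [-0.0204,-0.0441,0],"grip": 0.1},
  {"rot": [0,0,-2.83],"slide": [-0.0204,-0.0441,0],"grip": 0.1},
  {"rot": [0,0,-2.83],"slide": [-0.0204,-0.0441,0],"grip": 0.1},
  {"rot": [0,0,-2.83],"slide": [-0.0204,-0.0441,0],"grip": 0.1},
])

```text
time: 30.25
ee_pos: [0.5467, -0.0175, 0.1391]
eef_rot: [-0.085, 0.996, 0.0, 0.001]
ft_force: [0.2, -1.2, -1.3]
width: 0.0295
grip_force: 15.0
```

arm_command([
  {"rot": [0,0,-2.83],"slide": [-0.0204,-0.0441,0],"grip": 0.1},
  {"rot": [0,0,-2.83],"slide": [-0.0204,-0.0441,0],"grip": 0.1},
  {"rot": [0,0,-2.83],"slide": [-0.0204,-0.0441,0],"grip": 0.1},
  {"rot": [0,0,-2.83],"slide": [-0.0204,-0.0441,0],"grip": 0.1},
  {"rot": [0,0,0],"slide": [0,0,0],"grip": 0.1},
  {"rot": [0,0,0],"slide": [0,0,0],"grip": 0.1},
  {"rot": [0,0,0],"slide": [0,0,0],"grip": 0.1},
  {"rot": [0,0,0],"slide": [0,0,0],"grip": 0.1},
])

```text
time: 31.25
ee_pos: [0.4659, -0.1914, 0.1376]
eef_rot: [0.012, 1.0, 0.0, -0.0]
ft_force: [-0.1, 0.9, -1.5]
width: 0.0294
grip_force: 15.0
```

arm_command([
  {"rot": [0,0,0],"slide": [0,0,-0.03],"grip": 0.1},
  {"rot": [0,0,0],"slide": [0,0,-0.03],"grip": 0.1},
  {"rot": [0,0,0],"slide": [0,0,-0.025],"grip": 0.1},
  {"rot": [0,0,0],"slide": [0,0,-0.015],"grip": 0.1},
  {"rot": [0,0,0],"slide": [0,0,-0.005],"grip": 0.1},
  {"rot": [0,0,0],"slide": [0,0,-0.0015],"grip": 0.1},
  {"rot": [0,0,0],"slide": [0,0,0],"grip": 0.1},
  {"rot": [0,0,0],"slide": [0,0,0],"grip": 0.1},
])

```text
time: 32.25
ee_pos: [0.4659, -0.1923, 0.0316]
eef_rot: [0.013, 1.0, 0.0, 0.001]
ft_force: [-0.0, 0.1, -0.3]
width: 0.0296
grip_force: 15.0
```

arm_command([
  {"rot": [0,0,0],"slide": [0,0,0],"grip": 0.1},
  {"rot": [0,0,0],"slide": [0,0,0],"grip": 0.4},
  {"rot": [0,0,0],"slide": [0,0,0],"grip": 0.6},
  {"rot": [0,0,0],"slide": [0,0,0],"grip": 1},
  {"rot": [0,0,0],"slide": [0,0,0],"grip": 1},
  {"rot": [0,0,0],"slide": [0,0,0],"grip": 1},
  {"rot": [0,0,0],"slide": [0,0,0],"grip": 1},
  {"rot": [0,0,0],"slide": [0,0,0],"grip": 1},
])

```text
time: 33.25
ee_pos: [0.4655, -0.1923, 0.0311]
eef_rot: [0.013, 1.0, 0.0, -0.0]
ft_force: [0.8, -0.3, 0.0]
width: 0.0837
grip_force: 0.0
```

arm_command([
  {"rot": [0,0,0],"slide": [0,0,0.035],"grip": 1},
  {"rot": [0,0,0],"slide": [0,0,0.035],"grip": 1},
  {"rot": [0,0,0],"slide": [0,0,0.04],"grip": 1},
  {"rot": [0,0,0],"slide": [0,0.05,0.04],"grip": 1},
  {"rot": [0,0,0],"slide": [0,0.05,0],"grip": 1},
  {"rot": [0,0,0],"slide": [0,0.05,0],"grip": 1},
  {"rot": [0,0,0],"slide": [0,0.05,0],"grip": 1},
  {"rot": [0,0,0],"slide": [0,0.05,0],"grip": 1},
])

```text
time: 34.25
ee_pos: [0.4653, 0.0581, 0.1803]
eef_rot: [0.013, 1.0, 0.0, 0.0]
ft_force: [0.5, 0.2, -0.7]
width: 0.0874
grip_force: 0.0
```

arm_command([
  {"rot": [0,0,0],"slide": [0,0,0],"grip": 1},
  {"rot": [0,0,0],"slide": [0,0,0],"grip": 1},
  {"rot": [0,0,0],"slide": [0,0,0],"grip": 1},
  {"rot": [0,0,0],"slide": [0,0,0],"grip": 1},
  {"rot": [0,0,0],"slide": [0,0,0],"grip": 1},
  {"rot": [0,0,0],"slide": [0,0,0],"grip": 1},
  {"rot": [0,0,0],"slide": [0,0,0],"grip": 1},
  {"rot": [0,0,0],"slide": [0,0,0],"grip": 1},
])

```text
time: 35.25
ee_pos: [0.4655, 0.0566, 0.1801]
eef_rot: [0.013, 1.0, 0.0, -0.0]
ft_force: [-0.1, -0.2, -0.9]
width: 0.0871
grip_force: 0.0
```

```bash
python3 - <<'E'
from h import *
T,S=eyes.camera("top"),eyes.camera("scene")
cv2.imwrite("pics/c5.png",np.hstack([cv2.resize(T["pixels"][130:300,340:470,::-1],(367,480)),cv2.resize(S["pixels"][190:350,190:330,::-1],(420,480))]))
E
```

```text
(no output)
```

View pics/c5.png

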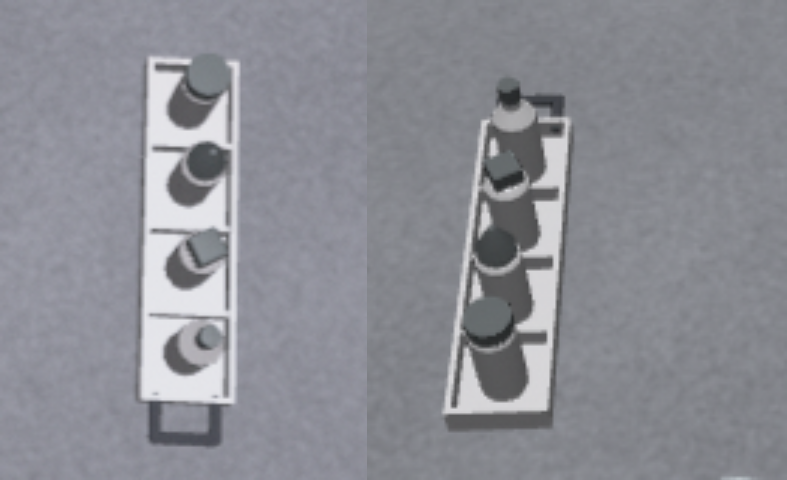

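All four bottles stand upright, centred in their pockets in the order a, c, d, b, with b beside the handle. In the top view their feet are at about (190,110), (187,190), (187,270) and (185,358). Handing in.

```bash
python3 -c "
from bench import order
print(order.close_job())"
```

```text
the job is handed in; nothing more can be done
None
```

All four bottles stand upright in the tray in reverse order (a, c, d, b from the far pocket to the one beside the handle), and I handed the job in at about 35 s on the robot's clock; no verdict came back.

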